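# Drive the seized hinge pin out of the waffle baker

### The arm

A 6-joint arm with a two-finger parallel gripper is mounted at the origin on the work surface. World frame = base frame: x ahead of the robot, y to its left, z up, the work surface at z = 0. Lengths are in m, angles in rad, forces in N, time in s.
With the tool pointing down it reaches from about 0.275 to 1 m from the base axis. Payload 8.4 kg.
Tool frame: the origin (TCP) lies on the centre line of the jaws, within the pads' length; the fingertips stand 17 mm ahead of it and the grasp point (between the pads) lies 2 mm behind it (bot.tcp_to_tips is the z of the fingertips in the tool frame, in m); z points along the fingers, y is the line along which they close (so a half turn about z gives the same grasp; the last joint's range is limited). The gripper opens to 85 mm and grips with 20 to 120 N. Pads are 22 mm wide; open, the fingers measure 114 mm over their backs; the gripper's body (76 mm by 85 mm) begins 54 mm behind the grasp point. The pads swing forward as they close: fully open they stand 13 mm farther back than shut.
Start: joints at [-1.129, 0.353, 1.633, -0, 1.155, -0.002], TCP at [0.268, -0.564, 0.248] pointing down, gripper open.
Joint ranges: [-2.63, 2.63], [-0.92, 2.1], [0.06, 2.66], [-1.3, 4.44], [0, 2.69], [-3.02, 3.02]. Speed limits (rad/s): [2.22, 2.22, 2.79, 3.14, 3.14, 3.14].

### API

Orientations are given as a unit quaternion [x, y, z, w].
In Python, from workcell import bot, hand, kinematics, get_obs, vision, hand_in gives the robot as it stands. The module is installed in compiled form; this text tells all that it offers. Calls block until the motion is done:
- bot.reach(position, orientation): joint-space move of the TCP to a pose.
- bot.servo_line(position, ori=None, velocity=0.15): straight line of the TCP; ori=None keeps the orientation; velocity is the mean speed in m/s.
- bot.goto_joints(angles): joint-space move.
- hand.move_gripper(opening, strength=None): finger opening in m; strength is the grip in N (None keeps the last); returns when the fingers have stopped.
- bot.dwell(seconds).
- kinematics.solve_ik(position, orientation): joint angles nearest the present ones, or None.
- get_obs(): the state.
- vision.read_camera(name): name is "side" or "top"; returns a dict with "frame" (384x512x3 uint8, red, green, blue), "intrinsics" (3x3 intrinsics, pixels), "view" (4x4, takes a point from world to camera coordinates). Camera axes: x right, y down, z forward; pixel columns grow to the right and rows downward; lengths in m; the calibration is good to about 2 mm. A picture is of the moment at which its call begins. There is no depth.
A pose or a line that the arm cannot do raises bot.IKError and nothing moves.
- hand_in(): hands the job in; it is judged then, once.
The state is a dict: "time_s": time; "joint_pos": joint angles; "joint_vel": joint speeds; "joint_efforts": joint torques, N m; "position": TCP position; "orientation": TCP orientation; "wrist_force": force on the tool from outside, world axes, zero at the start; "ft_torque": the same for the moment, N m; "gripper_width": finger opening in m; "grip_force": force on a finger pad.
Only numpy, scipy, OpenCV 4.12 (cv2) and the standard library are available. Lean on these libraries where they do the work, as an engineer would, in place of code of your own. Each camera call takes 0.05 s, during which the arm holds its last target. There are 200 camera calls.

### The job

The hinge pin of the waffle baker has seized: take the drift punch from its stand, put its tip into the open end of the hinge bore and push the pin out towards its headed side until you feel it come firmly up against its end stop, pressing gently enough (20 N at most is plenty) not to hurt pin or hinge. Then lay the punch back in both notches of its stand and let go; leave everything else on the counter where it is.

Things in the scene. Friction and masses are not known exactly. Their poses are not given: they have to be found in the camera images.
- baker: Black and steel waffle baker, fixed; disc 210 across, 92 tall, handle towards the robot, hinge on the far side (sizes in mm). Origin on the counter under mid-hinge; y runs along the pin, from the bore's open end (-y) to the pin's head (+y), z up. Hinge: blocks 32 square, y -45 to +45, axis 70 above the counter, top at 86; disc's centre at x -135. The -y side is clear for approach.
- bore_mouth (a point): Centre of the open end of the hinge bore, on the outer face of the -y hinge block, 70 mm above the counter. The bore is a round hole 10.2 mm in diameter with a 1.5 mm chamfer at its mouth, running straight through along baker +y. The clear approach is from the baker's -y side.
- pin: Brass hinge pin, 9.2 mm thick, 84 long, head 16 across at its +y end. Origin at the centre of the end to push, 6 to 16 deep inside the bore at the start. It slides only along the bore (its y = baker y), takes about 6 N to move (more if fast) and stays where left. Pushed to +y it meets a hard stop after some 15 to 35 of travel: just where is not marked, it is felt as a clear rise of force.
- punch: Drift punch: blue square shaft 14 x 14 x 120 mm, with a steel tip rod 8 in diameter, 50 long; about 190 g. Origin on its axis at its centre of mass, the best place to grip; x points to the tip. Shaft from x -66 to +54, tip ends at +104. At the start it lies level in its stand, axis 34 above the counter, tip pointing roughly the way the pin must go.
- punch_tip (a point): Centre of the tip's end face, 104 mm from the punch's origin along its x axis.
- stand: Low punch stand, fixed: base 130 x 60 x 6 mm and two wooden cheeks, 6 thick, at x -41 and +41, each with an open-topped notch 20 wide, its floor 27 and its sides 41 above the counter. Origin on the counter under its centre; the punch lies along x (tip end on the +x side), axis 34 above the counter, free to grip between the cheeks (76 apart).
- screwdriver: bystander: yellow-handled screwdriver lying at the far right; origin under its middle
- mug: bystander: white mug, 80 mm across, 90 tall; origin under its centre
- syrup: bystander: amber syrup bottle, 60 mm across, 170 tall; origin under its centre
- bowl: bystander: blue bowl, 130 mm across, 50 tall; origin under its centre
- jam: bystander: jam jar, 60 mm across, 80 tall; origin under its centre
- spatula: bystander: spatula lying along the far edge; origin under its middle
- cutter: bystander: orange disc (biscuit cutter), 60 mm across, 30 tall; origin under its centre
There are look-alikes about, which are no part of the job. Of the things that look like the punch, the larger one is meant. What is shaped like the stand but red is not meant.

How it is judged:
By the outcome, as a careful person would: the job done as asked, in the order asked, and still so for the second after the job is handed in, with the robot touching nothing.
It also fails if it takes over 72 s, if anything falls off the work surface, if the arm or the gripper's body presses on something with over 40 N, if the wrist force passes 120 N, or if a joint passes its speed limit or range.

## Working session

There is one attempt and no reset: what is moved stays moved. The work goes in short steps, each a Python script; the robot and the scene stay as the last script left them, time stands still between calls to the robot, and variables do not carry over. Pictures are saved under pics/ and viewed, at most 10 in all, crops included, and the job is handed in when it is done.

```bash
mkdir -p pics
python3 - <<'E'
from workcell import vision,get_obs
import cv2,numpy as np,pickle
for n in("top","side"):
    r=vision.read_camera(n);pickle.dump(r,open(f"{n}0.pkl","wb"))
    cv2.imwrite(f"pics/{n}0.png",cv2.resize(r["frame"][:,:,::-1],(800,600),interpolation=cv2.INTER_CUBIC))
    print(n,r["intrinsics"].round(1).tolist(),r["view"].round(3).tolist())
o=get_obs();print(o["time_s"],o["orientation"])
E
```

```text
top [[387.3, 0.0, 265.0], [0.0, 387.3, 194.6], [0.0, 0.0, 1.0]] [[-0.019, -1.0, 0.02, -0.035], [-0.998, 0.018, -0.066, 0.549], [0.066, -0.021, -0.998, 1.244], [0.0, 0.0, 0.0, 1.0]]
side [[480.3, 0.0, 256.9], [0.0, 480.3, 184.7], [0.0, 0.0, 1.0]] [[0.999, -0.04, -0.008, -0.554], [-0.032, -0.641, -0.766, 0.039], [0.026, 0.766, -0.642, 1.598], [0.0, 0.0, 0.0, 1.0]]
0.1 [ 9.75478072e-01  2.20095804e-01 -1.46368061e-04 -5.89205156e-04]
```

View pics/top0.png

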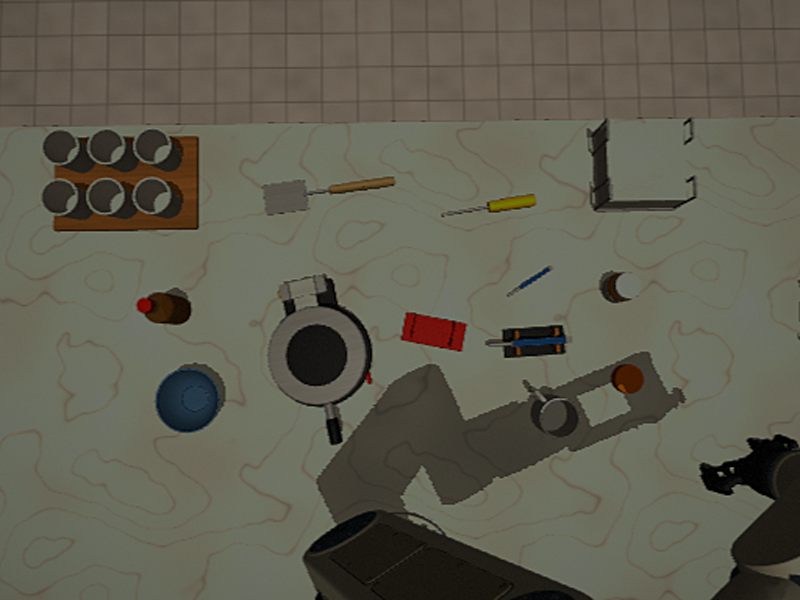

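View pics/side0.png

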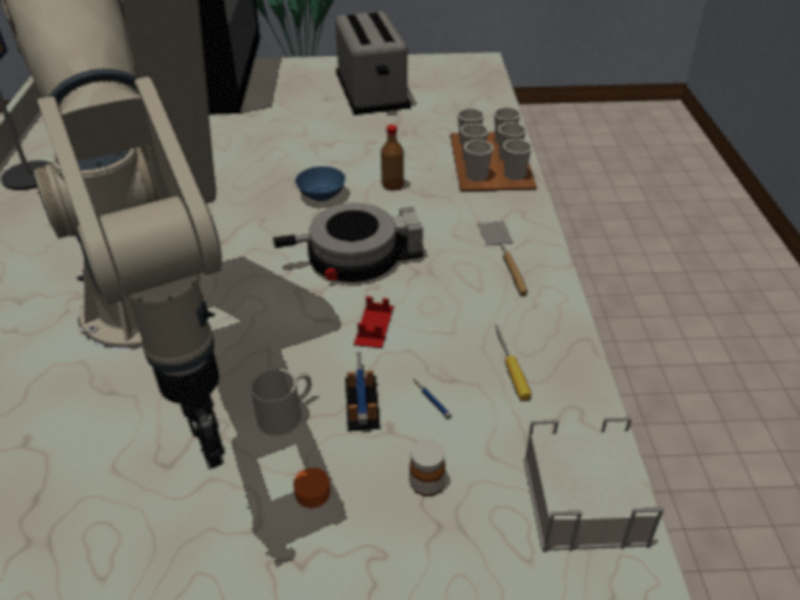

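The top view shows the punch in its stand at about (533,341) with the tip to the left at (488,343), and the hinge at about (308,290). In the side view the punch is at about (361,390) and the hinge at about (410,233). The red stand and the small punch are decoys. Next I'll enlarge these areas.

Run:
```python
import cv2,numpy as np,pickle
def crop(n,x,y,w=66,h=50,s=6):
    f=pickle.load(open(f"{n}0.pkl","rb"))["frame"][:,:,::-1]
    f=np.clip(f[y:y+h,x:x+w].astype(float)*1.7,0,255).astype('uint8')
    c=cv2.resize(f,None,fx=s,fy=s,interpolation=cv2.INTER_CUBIC)
    for i in range(0,w,10):
        cv2.line(c,(i*s,0),(i*s,6),(0,0,255),1);cv2.putText(c,str(x+i),(i*s,16),0,.35,(0,0,255),1)
    for i in range(0,h,10):
        cv2.line(c,(0,i*s),(6,i*s),(0,0,255),1);cv2.putText(c,str(y+i),(8,i*s+4),0,.35,(0,0,255),1)
    return c
a=np.vstack([np.hstack([crop("top",305,194),crop("side",208,222)]),np.hstack([crop("top",165,165),crop("side",225,120)])])
cv2.imwrite("pics/c1.png",a)
```

```text
(no output)
```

View pics/c1.png

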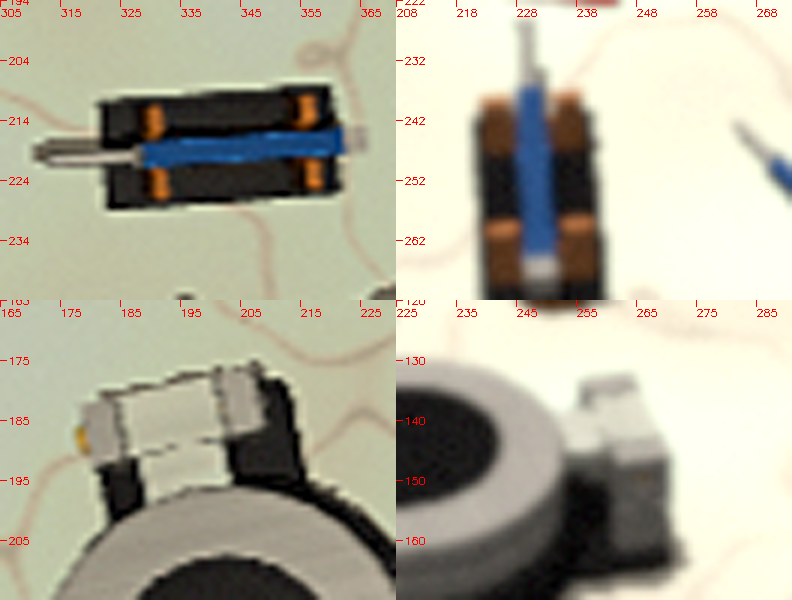

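The crops give these readings. Top view: punch front shoulder (328,219.8), rear end (365.8,216.8), tip end about (311.5,219.5); hinge top corners (178.7,182), (207,175.3), (209.5,186.7), (180.8,192.5). Side view: punch shoulder (230.3,236.7), rear top edge (232,264.5), tip (229.5,225.3); bore about (265.7,149.7); hinge top corners (259.8,145.8), (270.3,145.8).

```bash
cat > h.py <<'E'
import numpy as np,pickle
from scipy.optimize import least_squares
from scipy.spatial.transform import Rotation as R
def proj(r,P):
    P=np.atleast_2d(P);c=P@r["view"][:3,:3].T+r["view"][:3,3];p=c@r["intrinsics"].T
    return p[:,:2]/p[:,2:]
def place(q,L):   # q=x,y,z,yaw(of local x)
    return R.from_euler('z',q[3]).apply(L)+q[:3]
def fit(obs,q0):  # obs: list (cam, local pts, pixels)
    f=lambda q:np.concatenate([(proj(r,place(q,np.array(L,float)))-px).ravel() for r,L,px in obs])
    s=least_squares(f,q0);return s.x,f(s.x).reshape(-1,2)
def tool(yaw):    # tool down, tool x along +/- direction yaw
    x=np.array([np.cos(yaw),np.sin(yaw),0]);z=np.array([0,0,-1.]);return R.from_matrix(np.c_[x,np.cross(z,x),z]).as_quat()
E
python3 - <<'E'
from h import *
from workcell import kinematics
T,S=[pickle.load(open(n+"0.pkl","rb")) for n in("top","side")]
# punch local (x to tip)
q,r=fit([(T,[[.054,0,.007],[-.066,0,.007],[.104,0,0]],[[328,219.8],[365.8,216.8],[311.5,219.5]]),
 (S,[[.054,0,.007],[-.066,0,.007],[.104,0,0]],[[230.3,236.7],[232,264.5],[229.5,225.3]])],[.45,-.25,.034,1.57])
print("punch",q.round(4),r.round(1).tolist())
b,r=fit([(T,[[.016,.045,.086],[.016,-.045,.086],[-.016,-.045,.086],[-.016,.045,.086]],[[178.7,182],[207,175.3],[209.5,186.7],[180.8,192.5]]),
 (S,[[-.016,-.045,.086],[.016,-.045,.086],[0,-.045,.07]],[[259.8,145.8],[270.3,145.8],[265.7,149.7]])],[.6,.19,0,0])
print("baker",b.round(4),r.round(1).tolist())
m=place(b,[[0,-.045,.07]])[0];d=b[3]+np.pi/2
print("mouth",m,"dir",np.degrees(d),"punch dir",np.degrees(q[3]))
u=np.array([np.cos(d),np.sin(d),0])
for k in(0,np.pi):
    for nm,p,y in(("grasp",q[:3],q[3]),("over",q[:3]+[0,0,.12],q[3]),("pre",m-u*.16,d),("in",m-u*.055,d)):
        j=kinematics.solve_ik(p,tool(y+k));print(nm,None if j is None else np.round(j,2))
np.savez("est.npz",q=q,b=b)
E
```

```text
punch [ 0.4684 -0.2976  0.0385  1.6145] [[-0.1, -1.2], [-0.6, -0.6], [0.4, 0.1], [-0.6, -1.7], [-0.5, 2.3], [-0.4, -0.7]]
baker [0.5795 0.1726 0.0075 0.2014] [[-0.2, 0.1], [0.3, 0.5], [0.0, -0.8], [-0.2, -0.2], [0.8, 0.7], [-0.7, -0.6], [-0.6, -0.1]]
mouth [0.58849214 0.12854617 0.07751933] dir 101.54067209590207 punch dir 92.50422625394248
grasp [-0.57  0.53  1.93 -0.    0.68 -0.61]
over [-0.57  0.35  1.86 -0.    0.93 -0.61]
pre [-0.05  0.55  1.76 -0.    0.83 -0.25]
in [ 0.12  0.53  1.8  -0.    0.81 -0.08]
grasp [-0.57  0.53  1.93 -0.    0.68  2.53]
over [-0.57  0.35  1.86 -0.    0.93  2.53]
pre [-0.05  0.55  1.76 -0.    0.83  2.89]
in None
```

Run:
```python
from h import *
from workcell import bot,hand,get_obs,vision
import cv2
T,S=[pickle.load(open(n+"0.pkl","rb")) for n in("top","side")]
def fz(obs,q0,z):
    f=lambda v:np.concatenate([(proj(r,place([v[0],v[1],z,v[2]],np.array(L,float)))-px).ravel() for r,L,px in obs])
    v=least_squares(f,q0).x;return np.array([v[0],v[1],z,v[2]])
P=[[.054,0,.007],[-.066,0,.007],[.104,0,0]]
q=fz([(T,P,[[328,219.8],[365.8,216.8],[311.5,219.5]]),(S,P,[[230.3,236.7],[232,264.5],[229.5,225.3]])],[.47,-.3,1.6],.034)
b=fz([(T,[[.016,.045,.086],[.016,-.045,.086],[-.016,-.045,.086],[-.016,.045,.086]],[[178.7,182],[207,175.3],[209.5,186.7],[180.8,192.5]]),
 (S,[[-.016,-.045,.086],[.016,-.045,.086],[0,-.045,.07]],[[259.8,145.8],[270.3,145.8],[265.7,149.7]])],[.58,.17,.2],0.)
print(q,b);np.savez("est.npz",q=q,b=b)
hand.move_gripper(.06,80)
o=tool(q[3]);g=np.r_[q[:2],.034]   # grasp pt 2 mm behind TCP -> pad centre at 36
bot.reach(g+[0,0,.13],o); bot.servo_line(g+[0,0,.04],velocity=.15)
r=vision.read_camera("top");s=vision.read_camera("side")
c=[cv2.resize(i[...,::-1],(400,300),interpolation=cv2.INTER_CUBIC) for i in(r["frame"][175:247,295:391],s["frame"][205:295,180:300])]
cv2.imwrite("pics/g1.png",np.clip(np.hstack(c)*1.5,0,255))
print(get_obs()["time_s"],get_obs()["position"],get_obs()["wrist_force"])
```

```text
[ 0.46833474 -0.29644529  0.034       1.61448313] [0.5800294  0.17541436 0.         0.20372488]
2.625 [ 0.46901385 -0.29706138  0.07510987] [0.42676429 0.16413945 0.50312418][ WARN:0@2.480] global loadsave.cpp:1063 imwrite_ Unsupported depth image for selected encoder is fallbacked to CV_8U.
```

View pics/g1.png

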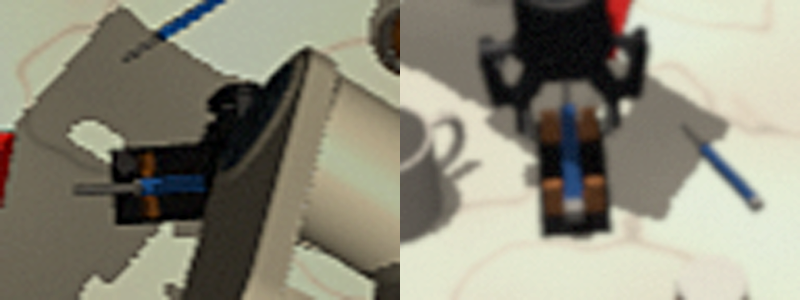

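The crop shows the open fingers straddling the shaft midway between the cheeks, at about (565,120) in the side half. I'll grasp and lift.

Run:
```python
from h import *
from workcell import bot,hand,get_obs,vision
import cv2
e=np.load("est.npz");q,b=e["q"],e["b"];g=np.r_[q[:2],.034]
def st(n):
    o=get_obs();print(n,round(o["time_s"],2),o["position"].round(4) if hasattr(o["position"],"round") else o["position"],np.round(o["wrist_force"],2),np.round(o["ft_torque"],2),round(o["gripper_width"],4),o["grip_force"])
    return np.array(o["position"])
bot.servo_line(g,velocity=.1);st("down")
hand.move_gripper(.045,20);hand.move_gripper(0.0,30);st("closed30")
hand.move_gripper(0.0,80);gp=st("closed80")
bot.servo_line(g+[0,0,.03],velocity=.08);st("up")
bot.servo_line(g+[0,0,.1],velocity=.15)
m=place(b,np.array([[0,-.045,.07]]))[0];d=b[3]+np.pi/2;u=np.array([np.cos(d),np.sin(d),0])
pre=m-u*(.104+.03);pre[2]=gp[2]+.036
bot.reach(pre+[0,0,.05],tool(d)); bot.servo_line(pre,velocity=.1);bot.dwell(.2);p=st("pre")
np.savez("est.npz",q=q,b=b,g=g,gp=gp,pre=pre,m=m,d=d,u=u)
r=vision.read_camera("top");s=vision.read_camera("side");pickle.dump((r,s),open("pre.pkl","wb"))
c=[]
for cam,x,y in((r,190,160),(s,225,135)):
    f=cv2.resize(cam["frame"][y:y+66,x:x+44,::-1],None,fx=9,fy=9,interpolation=cv2.INTER_CUBIC);f=np.clip(f*1.7,0,255).astype(np.uint8)
    for i in range(0,66,5):
        cv2.putText(f,str(y+i),(0,i*9+4),0,.35,(0,0,255))
        if i<44:cv2.putText(f,str(x+i),(i*9-8,10),0,.35,(0,0,255))
    c.append(f)
cv2.imwrite("pics/p1.png",np.hstack(c))
```

```text
down 3.17 [ 0.4684 -0.2964  0.034 ] [ 0.06 -1.13  0.31] [-0.04  0.03  0.05] 0.0598 0.0
closed30 3.85 [ 0.4684 -0.2965  0.0342] [-0.75 -0.64  4.54] [0.08 0.14 0.03] 0.0134 31.697577238082886
closed80 4.07 [ 0.4684 -0.2965  0.0343] [-1.18  0.04  6.74] [0.11 0.21 0.12] 0.0127 77.98312425613403
up 4.59 [ 0.4685 -0.2966  0.0645] [-0.1   0.02 -1.79] [-0.01 -0.03 -0.03] 0.0128 77.94593811035156
pre 7.32 [6.168e-01 1.000e-04 7.110e-02] [-0.22 -0.3   0.11] [-0.02  0.02 -0.02] 0.0123 77.94409990310669
```

View pics/p1.png

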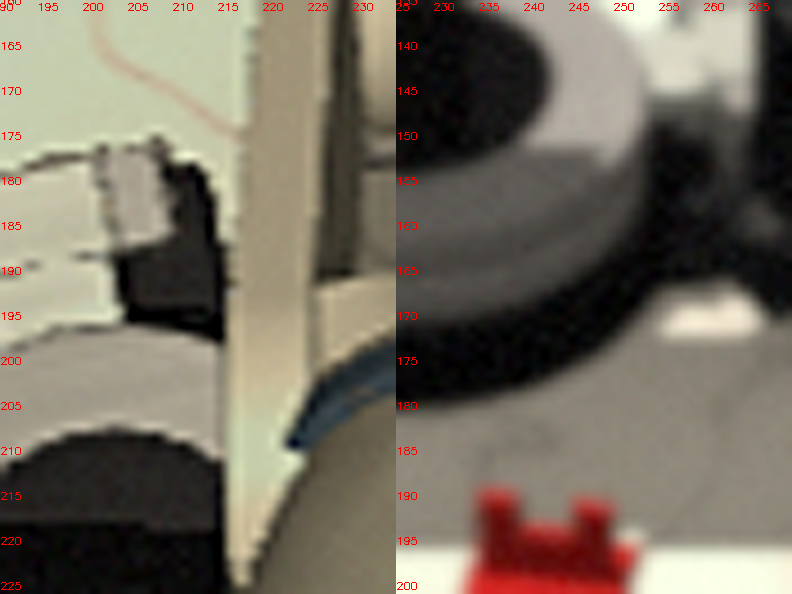

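Both views are blocked by the arm and gripper here: the mouth would be at about (208,183) in the top view and (266,150) in the side view. I'll check a wider crop of the saved pictures to confirm the punch is held.

Run:
```python
from h import *
import cv2
r,s=pickle.load(open("pre.pkl","rb"))
f=lambda i:np.clip(cv2.resize(i[...,::-1],(400,480),interpolation=cv2.INTER_CUBIC)*1.8,0,255).astype(np.uint8)
cv2.imwrite("pics/p2.png",np.hstack([f(r["frame"][110:254,170:290]),f(s["frame"][90:234,210:330])]))
from workcell import get_obs
print(np.round(get_obs()["wrist_force"],2))
```

```text
[-0.35 -0.77 -1.98]
```

View pics/p2.png

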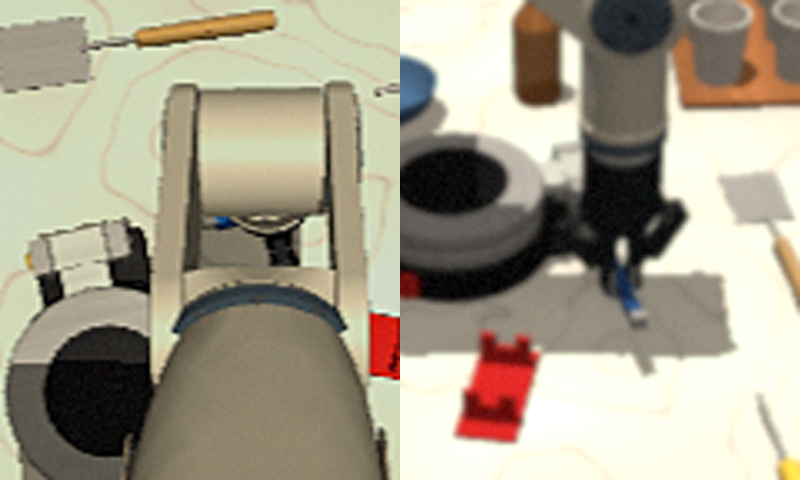

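The punch is held: its blue shaft runs from about (620,265) to the rear cap at (637,315) in the side half. The wrist load is −2 N in z, which matches its weight. I'll compare the camera prediction for the held punch with the picture to get the robot-to-camera bias.

Run:
```python
from h import *
import cv2
r,s=pickle.load(open("pre.pkl","rb"));e=np.load("est.npz");d=float(e["d"])
P=np.r_[.6168,.0001,.0705,d]
print("side rear-top edge, rear-bottom, front",proj(s,place(P,np.array([[-.066,0,.007],[-.066,0,-.007],[.054,0,.007],[-.066,.007,.007],[-.066,-.007,.007]]))).round(1).tolist())
print("top shaft edges front",proj(r,place(P,np.array([[.054,-.007,.007],[.054,.007,.007],[.03,.007,.007]]))).round(1).tolist())
print("mouth",proj(s,e["m"]).round(1),proj(r,e["m"]).round(1), "start punch",proj(s,place(e["q"],np.array([[-.066,0,.007]]))).round(1))
c=[]
for cam,x,y,w,h in((s,265,165,30,30),(r,222,165,30,30)):
    f=cv2.resize(cam["frame"][y:y+h,x:x+w,::-1],None,fx=13,fy=13,interpolation=cv2.INTER_CUBIC);f=np.clip(f*2.,0,255).astype(np.uint8)
    for i in range(0,30,5):
        cv2.putText(f,str(y+i),(0,i*13+4),0,.4,(0,0,255));cv2.putText(f,str(x+i),(i*13-8,10),0,.4,(0,0,255))
    c.append(f)
cv2.imwrite("pics/p3.png",np.hstack(c))
```

```text
side rear-top edge, rear-bottom, front [[281.5, 185.1], [281.4, 188.5], [271.5, 162.7], [279.4, 185.5], [283.7, 184.8]]
top shaft edges front [[232.9, 173.2], [233.9, 177.6], [241.4, 175.9]]
mouth [[265.2 150.9]] [[208.5 181.4]] start punch [[231.5 267.6]]
```

View pics/p3.png

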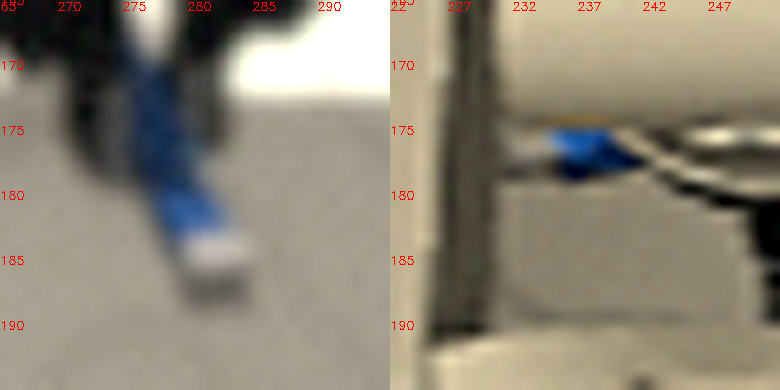

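The prediction agrees with the picture to about 0.5 px: the rear edge is at (281.4,185.5) against a predicted (281.5,185.1), and the top-view shaft edge is at (237,177). I'll advance in small steps and watch the force.

```bash
cat > push.py <<'E'
from h import *
from workcell import bot,get_obs
e=np.load("est.npz");u=e["u"];l=np.array([-u[1],u[0],0]);pre=e["pre"]
def F(n=3):
    a=[]
    for _ in range(n):
        bot.dwell(.02);a.append(get_obs()["wrist_force"])
    f=np.mean(a,0);return np.array([f@u,f@l,f[2]])
def P():
    p=np.array(get_obs()["position"])-pre;return np.array([p@u,p@l,p[2]])*1e3
E
python3 - <<'E'
from push import *
f0=F(8);print("f0",f0.round(2),P().round(2),get_obs()["time_s"])
bot.servo_line(pre+u*.024,velocity=.05)
lat=0.;z=0.
for a in np.arange(25,40,1.):
    bot.servo_line(pre+u*a/1e3+l*lat+[0,0,z],velocity=.02)
    f=F()-f0;print(a,P().round(2),f.round(1))
    if abs(f[0])>5 or np.hypot(f[1],f[2])>4:break
print(get_obs()["time_s"])
E
```

```text
f0 [ 0.1   0.01 -1.68] [ 0.02 -0.14  0.3 ] 7.55
25.0 [ 2.482e+01  1.000e-02 -2.000e-02] [-0.3  0.3  0.1]
26.0 [ 2.598e+01 -1.000e-02  0.000e+00] [-0.2 -0.   0.2]
27.0 [ 2.703e+01  1.000e-02 -0.000e+00] [-0.2 -0.1 -0.3]
28.0 [ 2.805e+01 -0.000e+00  1.000e-02] [-0.  -0.   0.6]
29.0 [ 2.905e+01 -3.000e-02 -1.000e-02] [ 0.   0.3 -0.1]
30.0 [30.03  0.   -0.  ] [ 0.  -0.2  0.1]
31.0 [ 3.105e+01  2.000e-02 -2.000e-02] [ 0.1 -0.2  0.2]
32.0 [ 3.202e+01  2.000e-02 -2.000e-02] [-0.3 -0.2 -0.2]
33.0 [ 3.306e+01  0.000e+00 -1.000e-02] [-0.2 -0.3  0. ]
34.0 [ 3.382e+01 -2.000e-02  3.000e-02] [-2.2  0.3 -0.1]
35.0 [34.03 -0.12  0.13] [-7.2  0.4  0.2]
11.4833
```

Contact came at 33.8 mm, which could be the face or the pin. I'll back off 1.5 mm and feel sideways for the bore walls.

Run:
```python
from push import *
c=pre+u*.0322
bot.servo_line(c,velocity=.03);bot.dwell(.1);f0=F(6);print(P().round(2),f0.round(2))
for nm,v in(("l",l),("z",np.array([0,0,1.]))):
    for s in(1,-1):
        for k in np.arange(.5,3.1,.5):
            bot.servo_line(c+v*s*k/1e3,velocity=.02);f=F(4)-f0
            if np.abs(f[1:]).max()>2.5:break
        print(nm,s,k,f.round(1),P().round(2))
        bot.servo_line(c,velocity=.03)
print(get_obs()["time_s"])
```

```text
[ 3.245e+01  3.000e-02 -4.000e-02] [ 0.36  0.12 -1.8 ]
l 1 3.0 [-0.   0.2  0.4] [ 3.219e+01  3.030e+00 -1.000e-02]
l -1 3.0 [ 0.1 -0.3 -0.3] [ 3.222e+01 -2.980e+00 -2.000e-02]
z 1 3.0 [-0.5  0.1  0.3] [ 3.218e+01 -2.000e-02  3.010e+00]
z -1 3.0 [-0.8  0.1  0.3] [ 3.223e+01  3.000e-02 -3.010e+00]
20.5333
```

There are no walls, so the tip is resting on the block face, more than 2.6 mm off. The image residuals suggest the bore lies 2–3 mm higher and slightly to +x. I'll probe that spot first, then a ring of others.

Run:
```python
from push import *
c=pre+u*.0322;bot.servo_line(c,velocity=.05);f0=F(5)
for a,z in((-.8,2.8),(-3,1.5),(2.3,2.3),(-2.5,4),(-.5,5),(-3,-1.5),(3,-.5),(0,-3.2)):
    o=l*a/1e3+np.array([0,0,z/1e3])
    bot.servo_line(c+o,velocity=.05);bot.servo_line(pre+u*.035+o,velocity=.03)
    f=F(3)-f0;p=P();print(a,z,f.round(1),p.round(2))
    if f[0]>-5 or np.hypot(f[1],f[2])>1.5:break
    bot.servo_line(c+o,velocity=.05)
print(get_obs()["time_s"])
```

```text
-0.8 2.8 [-7.  -0.3 -0.8] [33.99 -1.02  2.96]
-3 1.5 [ 0.7 -0.3 -0.5] [35.24 -3.05  1.5 ]
22.2167
```

The tip entered at (−3, 1.5). I'll advance and centre it by following the side force.

Run:
```python
from push import *
o=np.array([-3,1.5]);a=35.;f0=None
mv=lambda a,o,v=.03:bot.servo_line(pre+u*a/1e3+l*o[0]/1e3+np.array([0,0,o[1]/1e3]),velocity=v)
mv(34.8,o);f0=F(6)
n=0
while a<52 and n<45:
    n+=1;mv(a,o);f=F(2)-f0;s=f[1:];print(a,o.round(2),f.round(1))
    if f[0]<-12:break
    if np.hypot(*s)>1.2:
        o=o+np.clip(s*.12,-.5,.5)
        if f[0]<-4:a-=.3
        continue
    if f[0]<-5:break
    a+=1
np.savez("off.npz",o=o,a=a,f0=f0);print(P().round(2),get_obs()["time_s"])
```

```text
35.0 [-3.   1.5] [-1.   0.5  0.1]
36.0 [-3.   1.5] [-1.5  0.5 -0.5]
37.0 [-3.   1.5] [-0.3  0.2  0.1]
38.0 [-3.   1.5] [-0.2 -0.5 -0.1]
39.0 [-3.   1.5] [-0.8  0.2 -0.4]
40.0 [-3.   1.5] [-1.1 -0.4  0. ]
41.0 [-3.   1.5] [-5.6 -0.6 -0.2]
[40.47 -3.04  1.58] 24.55
```

The tip hit the pin about 6.4 mm deep. Now I'll push it.

Run:
```python
from push import *
k=np.load("off.npz");o=k["o"];f0=k["f0"];a=41.
mv=lambda a,o,v=.02:bot.servo_line(pre+u*a/1e3+l*o[0]/1e3+np.array([0,0,o[1]/1e3]),velocity=v)
t0=get_obs()["time_s"]
while a<90 and get_obs()["time_s"]<t0+25:
    a+=.4 if a>41 and f[0]<-8.5 else 1.
    mv(a,o);f=F(2)-f0;print(a.__round__(1),P()[0].round(2),f.round(1),o.round(2))
    if f[0]<-15:break
    s=f[1:]
    if np.hypot(*s)>2:o=o+np.clip(s*.05,-.2,.2)
bot.dwell(.2);print(P().round(2),(F(4)-f0).round(1),get_obs()["gripper_width"],get_obs()["time_s"])
np.savez("off.npz",o=o,a=a,f0=f0)
```

```text
42.0 41.33 [-6.4 -0.  -0.3] [-3.   1.5]
43.0 42.26 [-7.5  0.4 -0.1] [-3.   1.5]
44.0 43.2 [-7.4  0.4 -0.5] [-3.   1.5]
45.0 44.19 [-7.4  0.4 -0.2] [-3.   1.5]
46.0 45.15 [-7.7  0.1 -0.7] [-3.   1.5]
47.0 46.15 [-8.1 -0.  -0.5] [-3.   1.5]
48.0 47.13 [-7.6 -0.1  0. ] [-3.   1.5]
49.0 48.12 [-8.  -0.7 -0.2] [-3.   1.5]
50.0 49.12 [-7.4  0.3 -0.4] [-3.   1.5]
51.0 50.09 [-8.6  0.  -0. ] [-3.   1.5]
51.4 50.43 [-7.9  0.2 -1. ] [-3.   1.5]
52.4 51.44 [-7.9  0.2  0.4] [-3.   1.5]
53.4 52.43 [-8.  -0.6 -0. ] [-3.   1.5]
54.4 53.45 [-8.2  0.8 -0.7] [-3.   1.5]
55.4 54.4 [-8.1 -0.2 -0.8] [-3.   1.5]
56.4 55.38 [-9.  -0.4 -0.9] [-3.   1.5]
56.8 55.78 [-9.4  0.6 -0.4] [-3.   1.5]
57.2 56.15 [-8.5 -0.9  0.2] [-3.   1.5]
58.2 57.18 [-8.8 -0.4 -0.4] [-3.   1.5]
58.6 57.56 [-8.7 -0.3 -0.1] [-3.   1.5]
59.0 57.96 [-8.8 -0.1 -0.7] [-3.   1.5]
59.4 58.34 [-8.6  0.6 -0.2] [-3.   1.5]
59.8 58.71 [-9.2 -0.5 -0.4] [-3.   1.5]
60.2 59.1 [-9.  -0.6 -0.4] [-3.   1.5]
60.6 59.52 [-9.3 -0.3 -0.3] [-3.   1.5]
61.0 59.9 [-8.9 -0.9 -0.2] [-3.   1.5]
61.4 60.3 [-9.1 -0.3 -1.3] [-3.   1.5]
61.8 60.71 [-9.4 -0.1 -0.
[... 436 characters left out ...]
 -0.9] [-3.   1.5]
66.6 65.45 [-9.9 -0.2 -0.7] [-3.   1.5]
67.0 65.8 [-9.7 -0.2 -1.4] [-3.   1.5]
67.4 66.21 [-9.5 -0.5 -0.9] [-3.   1.5]
67.8 66.58 [-9.3 -0.2 -0.1] [-3.   1.5]
68.2 66.99 [-9.9 -0.9 -1.2] [-3.   1.5]
68.6 67.39 [-10.   -0.4  -0.8] [-3.   1.5]
69.0 67.79 [-9.4 -0.5 -1.3] [-3.   1.5]
69.4 68.2 [-10.4  -0.3  -0.9] [-3.   1.5]
69.8 68.56 [-9.7 -0.7 -1. ] [-3.   1.5]
70.2 68.98 [-9.3 -0.1 -1.1] [-3.   1.5]
70.6 69.37 [-9.7 -0.7 -1.3] [-3.   1.5]
71.0 69.77 [-9.8 -0.3 -1.3] [-3.   1.5]
71.4 69.95 [-11.4  -0.5  -1.2] [-3.   1.5]
71.8 69.98 [-13.   -0.6  -1.1] [-3.   1.5]
72.2 70.04 [-15.5  -0.6  -0.9] [-3.   1.5]
[70.05 -3.18  1.56] [-15.4  -0.2  -1.5] 0.012372884984280677 40.1167
```

The force rose from 9.8 N to 15.4 N with the pin blocked at 69.9–70.05 mm, after about 29.5 mm of travel, so this is the end stop. I'll press slightly firmer, withdraw, and lay the punch back.

Run:
```python
from push import *
from workcell import hand,vision
import cv2
k=np.load("off.npz");o=k["o"];f0=k["f0"];q,g=e["q"],e["g"]
mv=lambda a,v:bot.servo_line(pre+u*a/1e3+l*o[0]/1e3+np.array([0,0,o[1]/1e3]),velocity=v)
mv(72.5,.02);print("press",(F(3)-f0).round(1),P().round(2))
mv(60,.04);mv(0,.1);print("out",(F(3)-f0).round(1))
p=np.array(get_obs()["position"]);bot.servo_line(p+[0,0,.06],velocity=.15)
bot.reach(g+[0,0,.1],tool(q[3]));bot.servo_line(g+[0,0,.012],velocity=.1)
bot.dwell(.1)
for z in(.008,.005,.003,.0015,.0005,0):
    bot.servo_line(g+[0,0,z],velocity=.03);o_=get_obs();w=np.array(o_["wrist_force"]);print(z,w.round(1),np.round(o_["ft_torque"],2))
    if w[2]>4 or np.hypot(w[0],w[1])>6:break
print(get_obs()["position"],get_obs()["time_s"])
```

```text
press [-17.2  -0.4  -1. ] [70.09 -3.2   1.58]
out [-0.1  0.6  0.8]
0.008 [-0.2 -0.1 -2.8] [ 0.01 -0.01  0.02]
0.005 [-0.1 -0.1 -1.1] [ 0.03  0.01 -0.01]
0.003 [ 0.1 -0.5 -1.3] [-0.02 -0.02  0.04]
0.0015 [ 0.3 -0.4 -2.4] [ 0.02  0.   -0.01]
0.0005 [-0.1  0.4 -1.5] [0.03 0.01 0.03]
0 [-0.8  1.4  4.9] [0.11 0.26 0.03]
[ 0.46836242 -0.29645943  0.03436522] 46.15
```

The punch touched down on the notch floors at its original height. I'll release and back away.

Run:
```python
from push import *
from workcell import hand,vision
import cv2
g=e["g"]
hand.move_gripper(.055,20);print(np.round(get_obs()["wrist_force"],1),get_obs()["gripper_width"])
bot.servo_line(g+[0,0,.13],velocity=.12)
bot.goto_joints([-1.129,.353,1.633,0,1.155,-.002]);bot.dwell(.2)
r=vision.read_camera("top");s=vision.read_camera("side");print(get_obs()["time_s"])
f=lambda i:np.clip(cv2.resize(i[...,::-1],(400,300),interpolation=cv2.INTER_CUBIC)*1.6,0,255).astype(np.uint8)
R_,S_=r["frame"],s["frame"]
cv2.imwrite("pics/end.png",np.vstack([np.hstack([f(R_[185:249,297:382]),f(S_[205:285,180:286])]),np.hstack([f(R_[165:229,155:240]),f(S_[110:190,200:306])])]))
```

```text
[ 0.2  0.7 -0.1] 0.054740599869804854
49.4667
```

View pics/end.png

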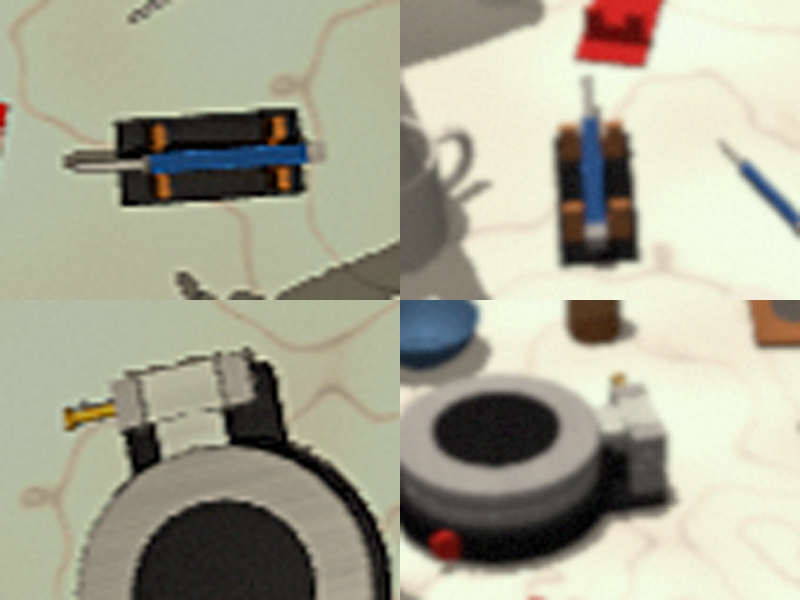

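The punch lies in both notches, at (230,158) in the top view and (594,170) in the side view. The brass pin now sticks out on its headed side at (90,413), and nothing else has moved.

```bash
python3 -c "
from workcell import hand_in;print(hand_in())"
```

```text
the job is handed in; nothing more can be done
None
```

The pin is pushed out about 29.5 mm to its end stop (felt at about 17 N), the punch is back in both notches of its stand and released, and I handed the job in at about 49.5 s robot time; no verdict came back.

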